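# Press the paddle that lets out the thick handle blank

## Robot

A 6-joint arm with a two-finger parallel gripper is mounted at the origin on the work surface. World frame = base frame: x ahead of the robot, y to its left, z up, the work surface at z = 0. Lengths are in m, angles in degrees, forces in N, time in s.
With the tool pointing down it reaches from about 0.4 to 0.825 m from the base axis. Payload 7 kg.
Tool frame: the origin (TCP) lies midway between the tips of the shut fingers; the grasp point (between the pads) lies 19 mm behind it; z points along the fingers, y is the line along which they close (so a half turn about z gives the same grasp; the last joint's range is limited). The gripper opens to 88 mm and grips with 3 to 60 N. Pads are 19 mm wide; open, the fingers measure 130 mm over their backs; the gripper's body (78 mm by 193 mm) begins 47 mm behind the grasp point.
Start: joints at [-48.524, 20.546, 0.682, 0, -70.136, -16.507], TCP at [0.285, -0.612, 0.227] pointing down, gripper open.
Joint ranges: [-176.03, 176.03], [-82.01, 121.73], [-58.28, 71.71], [-173.87, 95.51], [-174.79, -0.11], [-173.66, 173.66]. Speed limits (degrees/s): [136.94, 136.94, 172.46, 180, 180, 180].

## Interface

Orientations are given as [roll, pitch, yaw] about the fixed x, y, z axes, in that order (R = Rz(yaw) Ry(pitch) Rx(roll)).
In Python, from plant import ctrl gives the robot as it stands.
- The arm moves only by the tool arm_command, never from a script. Its argument "steps" is a list of rows, each an object with "translation": the shift along the tool's x, y, z in mm, a list of three; "rotation": the turn, a rotation vector about the tool's x, y, z in units of 5 degrees (1.0 is 5 degrees), a list of three; "claw": the finger opening in mm, from 0 to 87.6. In form: [{"translation": [x, y, z], "rotation": [rx, ry, rz], "claw": claw}, ...]. A call has 1 to 5 rows; each row is the pose to reach, as a shift and turn from the pose commanded when the call began, along the tool's axes at that moment; what a row does not reach only later rows make up. A row lasts 1/10 s, in which the tool goes at most 50 mm and 8.59 degrees, less where a joint would pass 70% of its speed; a pose out of reach is approached as far as the arm can. A call with a gripper value outside its range is refused whole. The fingers move at their own pace and stop on an object; the grip force is fixed at half the most. Time passes only in rows, so rows that repeat a pose let the fingers close. It gives the time, the measured TCP pose, the force, the opening and the grip force at its end, in the units of the state.
- ctrl.get_obs(): the state, without advancing time (a new reading comes with each control period).
- ctrl.snapshot(name): name is "scene" or "side" or "wrist"; returns (picture, depth): 384x512x3 uint8, red, green, blue; 384x512 float32, m along the optical axis (not along the pixel's ray), 0 where there is no reading.
- ctrl.calibration(name): a dict with "vertical_fov" (degrees; the focal length in pixels is half the picture's height over the tangent of half this angle, whatever the lens; pixels are square), "cx", "cy" (the principal point, pixels), "rvec" (rotation vector, rad) and "tvec" (3), from world to camera coordinates, as OpenCV has them; the wrist camera has in their place "hand_eye" (4x4, takes a point from camera to tool coordinates, whose origin is the TCP and whose axes are the flange's). Camera axes: x right, y down, z forward; pixel columns grow to the right and rows downward; lengths in m; the calibration is good to about 2 mm. A picture is of the moment at which its call begins: read the wrist's pose just before it. calibration takes no time and is no camera call.
- ctrl.close_job(): hands the job in; it is judged then, once.
The state is a dict: "clock": time; "joint_pos": joint angles; "qvel": joint speeds; "tau": joint torques, N m; "tool_pos": TCP position; "orientation": TCP orientation; "force": force on the tool from outside, world axes, zero at the start; "moment": the same for the moment, N m; "opening": finger opening in m; "gripper_force": force on a finger pad.
Only numpy, scipy, OpenCV 4.12 (cv2) and the standard library are available. Lean on these libraries where they do the work, as an engineer would, in place of code of your own. Each camera call takes 0.05 s, during which the arm holds its last target. There are 200 camera calls.

## Task

Two wooden racks each hold a tool-handle blank behind a gate on a rocking lever. With the fingertips press down the paddle of the rack with the thicker blank, keep it down until that blank has rolled into the rack's catch tray, then let go so that the gate shuts again. Do not touch the blanks or the gates with the fingers, leave the other rack's lever alone with its thin blank behind the gate, and do not disturb the things standing around.

Things in the scene. Friction and masses are not known exactly. Their poses are not given: they have to be found in the camera images.
- blank_thick: thick tool-handle blank: wooden cylinder 38 mm across, 100 mm long along its x, origin at its centre. Starts in its rack's chute against the shut gate; rolls to rack +y when the gate is up, drops off the chute's end into the catch tray (inside rack x 66 to 174, y 78 to 155 mm) and settles against the tray's end wall about 1 s after the gate frees it, centre then 34 to 39 mm above the table
- rack_thick: fixed wooden rack whose chute holds the thick blank; both racks are alike, place and yaw vary. Origin on the table under the lever's pivot; x runs from the paddle (x = -110 mm, robot's side) to chute and gate (x = 120 mm), y down the chute (slope 0.2 rad). Base board 215 x 260 x 12 mm, centre x 77, y 35 mm. Pivot posts at x = 0, tops at 137 mm. Chute floor 55 mm high at the gate (y = 0), ends at y = 78 mm
- lever_thick (a joint): rocking lever of rack_thick, rad: 0 = gate shut (rest), grows as the paddle is pressed, stop at 0.45. The 38 mm blank can pass under the gate above about 0.33 rad. A spring shuts it again on release; pressing the middle of the paddle takes about 2 to 4.5 N.
- paddle_thick (a point): flat wooden press paddle on the robot's end of lever_thick, 40 mm (x) by 44 mm (y), 8 mm thick; origin at the centre of its top face, 140 mm above the table at rest, z out of the face, axes along the rack's at rest. It turns about the pivot 110 mm along +x and 15 mm below the origin: fully pressed it is about 49 mm lower and only 4 mm farther along rack x, outer edge tilted down 0.45 rad. Free space below.
- gate_thick (a point): steel gate plate hanging from the far end of lever_thick, 40 mm (x) by 5 mm (y) by 62 mm high; origin at the middle of its lower edge, which is 61 mm above the table when shut (6 mm above the chute floor) and rises about 58 mm.
- blank_thin: thin tool-handle blank: wooden cylinder 22 mm across, 100 mm long along its x, origin at its centre. Starts in its rack's chute against the shut gate; rolls to rack +y when the gate is up, drops off the chute's end into the catch tray (inside rack x 66 to 174, y 78 to 155 mm) and settles against the tray's end wall about 1 s after the gate frees it, centre then 26 to 31 mm above the table
- rack_thin: fixed wooden rack whose chute holds the thin blank; both racks are alike, place and yaw vary. Origin on the table under the lever's pivot; x runs from the paddle (x = -110 mm, robot's side) to chute and gate (x = 120 mm), y down the chute (slope 0.2 rad). Base board 215 x 260 x 12 mm, centre x 77, y 35 mm. Pivot posts at x = 0, tops at 137 mm. Chute floor 55 mm high at the gate (y = 0), ends at y = 78 mm
- lever_thin (a joint): rocking lever of rack_thin, rad: 0 = gate shut (rest), grows as the paddle is pressed, stop at 0.45. The 22 mm blank can pass under the gate above about 0.16 rad. A spring shuts it again on release; pressing the middle of the paddle takes about 2 to 4.5 N.
- paddle_thin (a point): flat wooden press paddle on the robot's end of lever_thin, 40 mm (x) by 44 mm (y), 8 mm thick; origin at the centre of its top face, 140 mm above the table at rest, z out of the face, axes along the rack's at rest. It turns about the pivot 110 mm along +x and 15 mm below the origin: fully pressed it is about 49 mm lower and only 4 mm farther along rack x, outer edge tilted down 0.45 rad. Free space below.
- gate_thin (a point): steel gate plate hanging from the far end of lever_thin, 40 mm (x) by 5 mm (y) by 62 mm high; origin at the middle of its lower edge, which is 61 mm above the table when shut (6 mm above the chute floor) and rises about 58 mm.
- jar: bystander: small closed glass jar, 56 mm across, 75 mm high, standing; origin at the underside
- screwdriver: bystander: wood-handled screwdriver lying flat; origin at the underside
- wrench: bystander: dark steel wrench lying flat; origin at the underside
- tape: bystander: roll of tape, ring 90 mm across, 25 mm high, lying flat; origin at the underside
- tin: bystander: steel can 72 mm across, 90 mm high, standing; origin at the underside
- mallet: bystander: wooden joiner's mallet lying flat, about 270 mm long, head 55 x 110 x 70 mm; origin at the underside
- mug: bystander: white mug, 76 mm across, 85 mm high; origin at the underside
Mind the look-alikes: they are no part of the job. What is shaped like the blank_thin but yellow is not meant.

How it is judged:
By the outcome, as a careful person would: the job done as asked, in the order asked, and still so for the second after the job is handed in, with the robot touching nothing.
It also fails if it takes over 32 s, if anything falls off the work surface, if the arm or the gripper's body presses on something with over 40 N, if the wrist force passes 120 N, or if a joint passes its speed limit or range.

## Working session

There is one attempt and no reset: what is moved stays moved. The work goes in short steps, Python scripts to look and compute and a tool call to move; the robot and the scene stay as the last step left them, time stands still between calls to the robot, and variables do not carry over. Pictures are saved under pics/ and viewed, at most 10 in all, crops included, and the job is handed in when it is done.

Besides the shell and the picture viewer there is one more tool, called after "Request:" as name([rows], argument=value, ...), one row to a line, values as JSON. arm_command: Moves the arm, as the interface text tells. Its arguments: {"type":"object","properties":{"steps":{"type":"array"}},"required":["steps"]}

```bash
mkdir -p pics; cat > h.py <<'E'
import numpy as np, cv2
from scipy.spatial.transform import Rotation as R
from plant import ctrl
def cam(n):
    c=ctrl.calibration(n); f=192/np.tan(np.radians(c["vertical_fov"]/2)); return c,f
def cloud(n,d,o=None):
    c,f=cam(n); v,u=np.mgrid[:384,:512]
    P=np.stack([(u-c["cx"])/f*d,(v-c["cy"])/f*d,d],-1)
    if n=="wrist":
        T=np.array(c["hand_eye"]); P=P@T[:3,:3].T+T[:3,3]
        return P@R.from_euler('xyz',o["orientation"],degrees=True).as_matrix().T+np.array(o["tool_pos"])
    M=cv2.Rodrigues(np.array(c["rvec"],float))[0]; return (P-np.array(c["tvec"]).ravel())@M
def snap(n,tag):
    o=ctrl.get_obs(); im,d=ctrl.snapshot(n)
    cv2.imwrite(f"pics/{tag}.png",im[:,:,::-1]); X=cloud(n,d,o); X[d==0]=np.nan
    np.savez(f"{tag}.npz",im=im,X=X,d=d); return im,X
E
python3 - <<'E'
from h import *
print(ctrl.get_obs())
for n in("scene","side"):
    im,X=snap(n,n+"1"); c,f=cam(n); print(c,f)
a=cv2.imread("pics/scene1.png");b=cv2.imread("pics/side1.png")
cv2.imwrite("pics/a.png",cv2.resize(a,(800,600)))
cv2.imwrite("pics/b.png",cv2.resize(b,(800,600)))
E
```

```text
{'clock': 0.0, 'joint_pos': array([-4.85217095e+01,  2.05905061e+01,  6.32582993e-01, -2.17296239e-02,
       -7.01357292e+01, -1.65071460e+01]), 'qvel': array([ 0.01766291, -0.0764885 , -0.08143107, -0.07060783, -0.0862169 ,
        0.06819812]), 'tau': array([-1.94136970e-03, -5.82721639e+01,  2.93046427e+01,  6.99693784e+00,
        6.68291192e-03, -1.76779972e-04]), 'tool_pos': array([ 0.2847292 , -0.61145105,  0.22561907]), 'orientation': array([ 1.79904403e+02, -7.02745265e-03, -1.55036250e+02]), 'force': array([-0.48812051,  0.58786253,  0.08762754]), 'moment': array([ 0.03500777, -0.03758774, -0.00453054]), 'gripper_force': 0.0, 'opening': 0.08732416755222693}
{'vertical_fov': 50.859220894706056, 'cx': 247.93086716434618, 'cy': 183.82857783549534, 'rvec': array([ 1.53771752,  2.15464922, -0.73228682]), 'tvec': array([ 0.18954523, -0.38191716,  1.80451031])} 403.81233484548005
{'vertical_fov': 47.46420476355848, 'cx': 263.2981909689723, 'cy': 189.7473691375752, 'rvec': array([ 2.40790289, -0.20207207,  0.10556291]), 'tvec': array([-0.59816045,  0.13355533,  1.60856908])} 436.7232068887588
```

View pics/a.png

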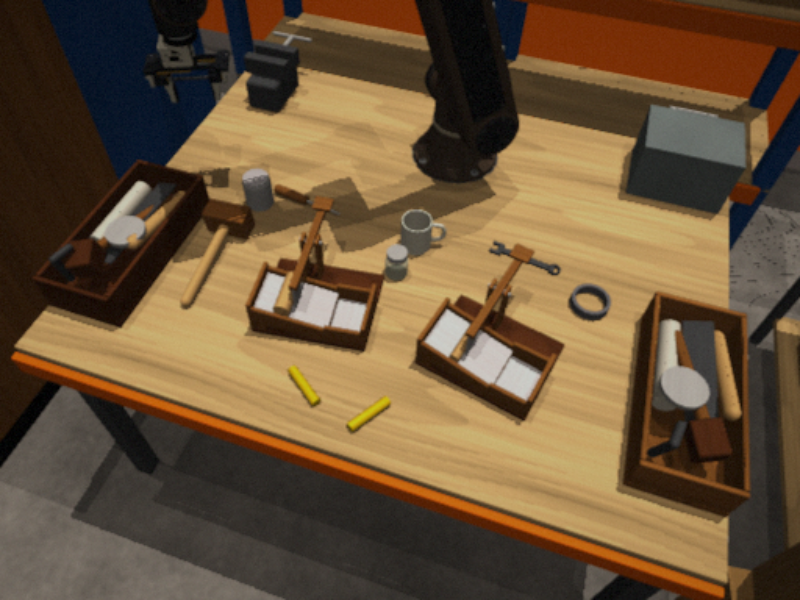

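View pics/b.png

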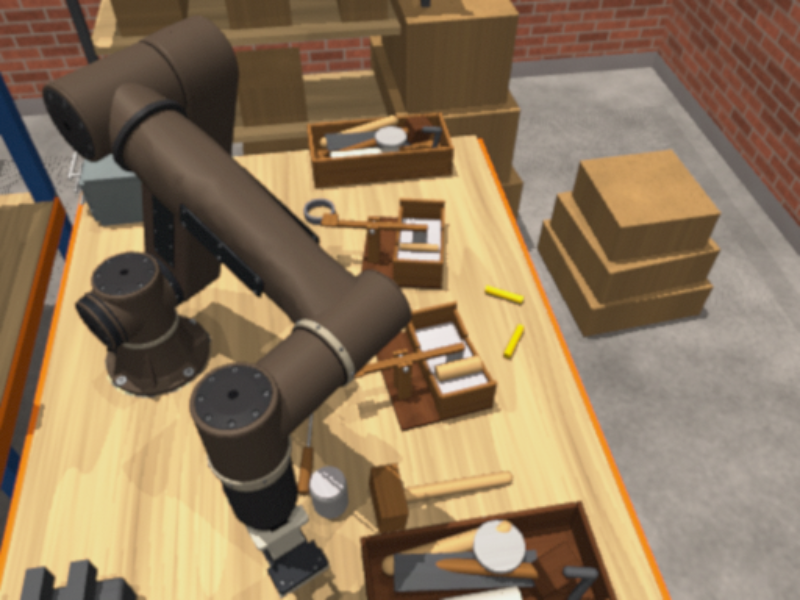

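The scene shows two racks: the left one with its paddle at (322,204) and the right one with its paddle at (522,253).

Things that could be taken for the thick blank, by scene pixel:
- Left-rack blank at (285,297), side (460,368). It looks thicker.
- Right-rack blank at (462,343), side (415,247). It looks thin.
- Yellow look-alikes at (303,385) and (369,413), which are not meant.

I'll check the choice in a close crop and measure both.

```bash
python3 - <<'E'
from h import *
s=cv2.imread("pics/side1.png"); a=cv2.imread("pics/scene1.png")
cv2.imwrite("pics/c.png",np.hstack([cv2.resize(s[115:275,215:325],None,fx=3.5,fy=3.5,interpolation=cv2.INTER_CUBIC),cv2.resize(a[110:270,150:260],None,fx=3.5,fy=3.5,interpolation=cv2.INTER_CUBIC)]))
X=np.load("scene1.npz")["X"]; S=np.load("side1.npz")["X"]
for n,(u,v) in dict(padL=(206,131),barL=(198,155),padR=(334,162),barR=(322,178)).items(): print(n,X[v,u].round(3))
# top surfaces of levers: z 0.125..0.15
for nm,P in(("scene",X),("side",S)):
  z=P[...,2]; m=((z>.128)&(z<.155)&(P[...,0]>.3)&(P[...,0]<.9)&(abs(P[...,1])<.45)).astype(np.uint8)
  n,l,st,ce=cv2.connectedComponentsWithStats(m)
  for i in range(1,n):
    if st[i,4]>25:
      q=P[l==i]; print(nm,st[i],"mean",q.mean(0).round(3),"min",q.min(0).round(3),"max",q.max(0).round(3))
E
```

```text
padL [ 0.446 -0.213  0.14 ]
barL [ 0.558 -0.198  0.131]
padR [0.441 0.258 0.142]
barR [0.518 0.234 0.134]
scene [184 125  29  60 437] mean [ 0.541 -0.203  0.135] min [ 0.415 -0.24   0.128] max [ 0.689 -0.178  0.148]
scene [298 156  44  59 504] mean [0.537 0.232 0.135] min [0.415 0.191 0.128] max [0.681 0.28  0.146]
side [206 136  68  11 299] mean [0.529 0.232 0.134] min [0.418 0.183 0.128] max [0.681 0.284 0.144]
side [227 219  71  23 385] mean [ 0.563 -0.203  0.133] min [ 0.444 -0.239  0.128] max [ 0.687 -0.177  0.147]
```

View pics/c.png

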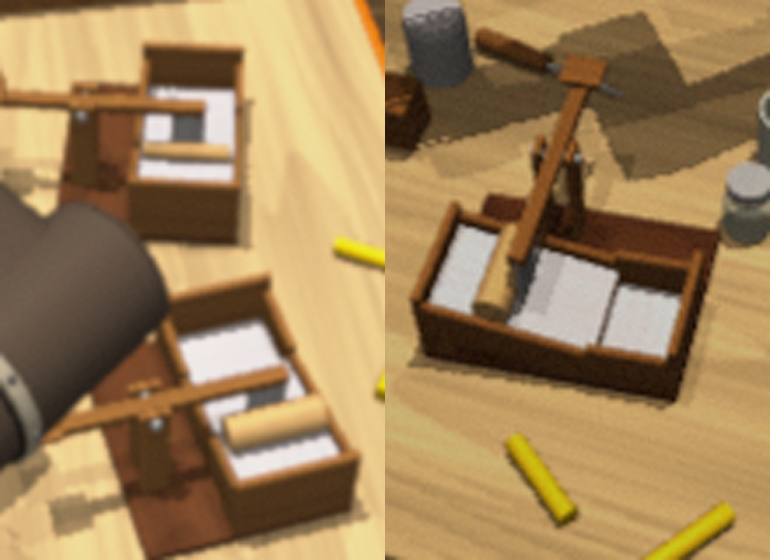

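The crop confirms it: the left rack holds the thick blank, and the right rack's is clearly thin. The left rack's paddle is at crop (582,72).

```bash
cat >> h.py <<'E'
def rackfit(P,lo=.125):
    z=P[...,2]; q=P[(z>lo)&(z<.152)&(P[...,0]>.38)&(P[...,0]<.72)&(P[...,1]>-.28)&(P[...,1]<-.14)]
    b=q[(q[:,0]>.475)]
    vx,vy,x0,y0=cv2.fitLine(b[:,:2].astype(np.float32),cv2.DIST_HUBER,0,.001,.001).ravel()
    if vx<0: vx,vy=-vx,-vy
    s=(q[:,0]-x0)*vx+(q[:,1]-y0)*vy; t=-(q[:,0]-x0)*vy+(q[:,1]-y0)*vx
    wide=np.abs(t)>.013; w=wide&(s<s.min()+.06)
    print("yaw",np.degrees(np.arctan2(vy,vx)),"s range",np.percentile(s,[1,99]),"wide s",np.percentile(s[w],[3,97]),"t",np.percentile(t[w],[3,97]))
    sc=np.percentile(s[w],[3,97]).mean(); tc=np.percentile(t[w],[3,97]).mean()
    c=np.array([x0+sc*vx-tc*vy,y0+sc*vy+tc*vx]); print("paddle",c,"z",np.median(q[(s<s.min()+.035),2])); return c,np.degrees(np.arctan2(vy,vx))
def togo(c,yaw,z):
    o=ctrl.get_obs(); T=R.from_euler('xyz',o["orientation"],degrees=True)
    G=R.from_euler('xyz',[180,0,yaw],degrees=True); H=R.from_euler('xyz',[180,0,yaw+180],degrees=True)
    r=min([(T.inv()*g).as_rotvec(degrees=True) for g in(G,H)],key=np.linalg.norm)
    print("TCP",o["tool_pos"],o["orientation"],"shift mm",T.inv().apply(np.r_[c,z]-o["tool_pos"])*1e3,"rot units",r/5)
E
python3 - <<'E'
from h import *
c,y=rackfit(np.load("scene1.npz")["X"]); togo(c,y,.23)
T=np.array(ctrl.calibration("wrist")["hand_eye"]); print(T.round(3))
E
```

```text
yaw 7.2205477 s range [-0.15848569  0.10583519] wide s [-0.15736093 -0.12144206] t [-0.02310442  0.02084167]
paddle [ 0.44141519 -0.21644679] z 0.14078719210988858
TCP [ 0.28472423 -0.61151432  0.22570378] [ 1.79911590e+02 -8.44432164e-03 -1.55036847e+02] shift mm [-308.78460726  292.037306     -3.89111182] rot units [ 0.01727898 -0.00441311  3.54851844]
[[-0.    -0.953 -0.304  0.083]
 [ 1.    -0.001  0.     0.   ]
 [-0.    -0.304  0.953 -0.159]
 [ 0.     0.     0.     1.   ]]
```

Request:
arm_command([
  {"translation":[-36,34,0],"rotation":[0,0,0.5],"claw":0},
  {"translation":[-70,66,0],"rotation":[0,0,1],"claw":0},
  {"translation":[-105,99,0],"rotation":[0,0,1.5],"claw":0},
  {"translation":[-140,132,0],"rotation":[0,0,2],"claw":0},
  {"translation":[-175,166,-2],"rotation":[0,0,2.5],"claw":0},
])

```text
clock: 0.6
tool_pos: [0.3735, -0.3856, 0.228]
orientation: [180.0, -0.0, -167.7]
force: [1.2, 0.2, 0.7]
opening: 0.0533
gripper_force: 0.0
```

```bash
python3 - <<'E'
from h import *
c=np.array([.4414,-.2164]); togo(c,7.2,.23); print(ctrl.get_obs()["opening"],ctrl.get_obs()["clock"])
E
```

```text
TCP [ 0.37352439 -0.38563619  0.22798911] [ 1.79958477e+02 -3.47795562e-02 -1.67657604e+02] shift mm [-102.48039888  150.81757434   -1.96379569] rot units [ 0.0079868  -0.00732391  1.02847657]
0.05327906170805477 0.6
```

Request:
arm_command([
  {"translation":[-26,38,0],"rotation":[0,0,0.3],"claw":0},
  {"translation":[-52,76,0],"rotation":[0,0,0.6],"claw":0},
  {"translation":[-78,114,0],"rotation":[0,0,0.9],"claw":0},
  {"translation":[-102,150,-2],"rotation":[0,0,1.03],"claw":0},
  {"translation":[-102,150,-2],"rotation":[0,0,1.03],"claw":0},
])

```text
clock: 1.1
tool_pos: [0.4422, -0.2154, 0.2308]
orientation: [180.0, 0.1, -172.4]
force: [0.3, 0.0, 0.5]
opening: 0.013
gripper_force: 0.0
```

```bash
python3 - <<'E'
from h import *
im,X=snap("wrist","w1"); cv2.imwrite("pics/d.png",cv2.resize(im[:,:,::-1],(800,600)))
c=np.array([.4414,-.2164]); togo(c,7.2,.145)
try: c2,y2=rackfit(X); togo(c2,y2,.145)
except Exception as e: print(e)
E
```

```text
TCP [ 0.44151899 -0.21687407  0.23066686] [ 1.79993171e+02  2.45913012e-02 -1.72438018e+02] shift mm [ 0.09233691  0.47539787 85.66688726] rot units [0.00138126 0.00491393 0.07239665]
yaw 7.48557 s range [-0.10939533  0.06016419] wide s [-0.10911702 -0.07199244] t [-0.02109487  0.0214242 ]
paddle [ 0.43743201 -0.21598187] z 0.1410286050329405
TCP [ 0.44151899 -0.21687407  0.23066686] [ 1.79993171e+02  2.45913012e-02 -1.72438018e+02] shift mm [ 3.97078903  1.41206921 85.66533427] rot units [0.00136901 0.00491735 0.01528361]
```

View pics/d.png

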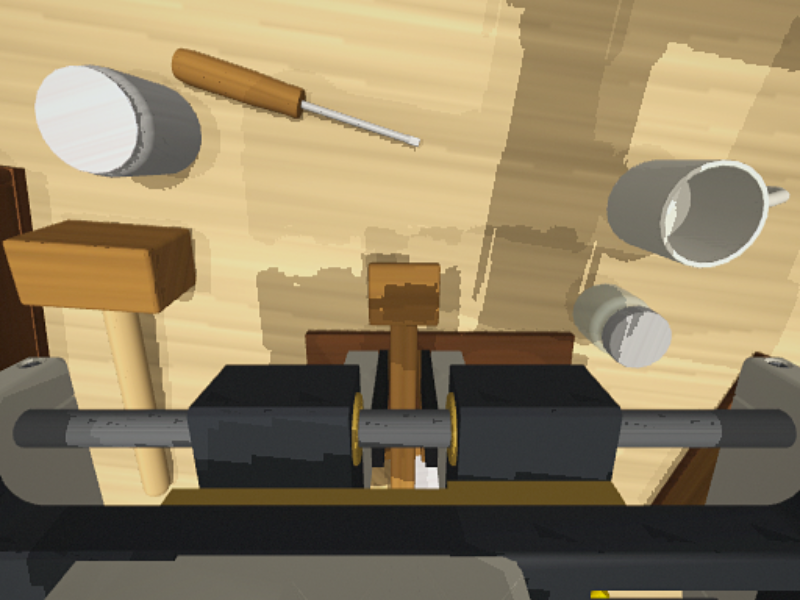

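The wrist view shows the paddle at (404,293), centred under the tool. It is clear of the tin, mallet, jar and mug. I'll shift about 3 mm toward the robot and go down.

Request:
arm_command([
  {"translation":[3,1,40],"rotation":[0,0,0],"claw":0},
  {"translation":[3,1,70],"rotation":[0,0,0],"claw":0},
  {"translation":[3,1,82],"rotation":[0,0,0],"claw":0},
  {"translation":[3,1,82],"rotation":[0,0,0],"claw":0},
])

```text
clock: 1.55
tool_pos: [0.4363, -0.2189, 0.1471]
orientation: [180.0, -0.2, -172.7]
force: [0.0, 0.0, 0.5]
opening: 0.0002
gripper_force: 0.0
```

Request:
arm_command([
  {"translation":[0,-1,10],"rotation":[0,0,0],"claw":0},
  {"translation":[0,-1,20],"rotation":[0,0,0],"claw":0},
  {"translation":[0,-1,30],"rotation":[0,0,0],"claw":0},
  {"translation":[-1,-1,40],"rotation":[0,0,0],"claw":0},
  {"translation":[-1,-1,46],"rotation":[0,0,0],"claw":0},
])

```text
clock: 2.05
tool_pos: [0.4397, -0.2194, 0.1021]
orientation: [-180.0, 0.1, -172.7]
force: [2.0, -0.0, 5.2]
opening: 0.001
gripper_force: 2.0
```

Request:
arm_command([
  {"translation":[0,0,3],"rotation":[0,0,0],"claw":0},
  {"translation":[0,0,4],"rotation":[0,0,0],"claw":0},
  {"translation":[0,0,4],"rotation":[0,0,0],"claw":0},
  {"translation":[0,0,4],"rotation":[0,0,0],"claw":0},
  {"translation":[0,0,4],"rotation":[0,0,0],"claw":0},
])

```text
clock: 2.55
tool_pos: [0.439, -0.2192, 0.0989]
orientation: [-180.0, 0.0, -172.7]
force: [0.3, -0.1, 4.6]
opening: 0.0002
gripper_force: 1.9
```

Request:
arm_command([
  {"translation":[0,0,0],"rotation":[0,0,0],"claw":0},
  {"translation":[0,0,0],"rotation":[0,0,0],"claw":0},
  {"translation":[0,0,0],"rotation":[0,0,0],"claw":0},
  {"translation":[0,0,0],"rotation":[0,0,0],"claw":0},
  {"translation":[0,0,0],"rotation":[0,0,0],"claw":0},
])

```text
clock: 3.05
tool_pos: [0.4387, -0.2193, 0.0986]
orientation: [180.0, 0.0, -172.7]
force: [1.8, 0.9, 4.6]
opening: 0.0005
gripper_force: 1.9
```

Request:
arm_command([
  {"translation":[0,0,0],"rotation":[0,0,0],"claw":0},
  {"translation":[0,0,0],"rotation":[0,0,0],"claw":0},
  {"translation":[0,0,0],"rotation":[0,0,0],"claw":0},
  {"translation":[0,0,0],"rotation":[0,0,0],"claw":0},
  {"translation":[0,0,0],"rotation":[0,0,0],"claw":0},
])

```text
clock: 3.55
tool_pos: [0.4387, -0.2193, 0.0985]
orientation: [180.0, -0.0, -172.7]
force: [1.8, 0.3, 5.4]
opening: 0.0004
gripper_force: 1.9
```

```bash
python3 - <<'E'
from h import *
snap("scene","s2"); snap("side","s3")
a=cv2.imread("pics/scene1.png");b=cv2.imread("pics/s2.png");s=cv2.imread("pics/s3.png")
cv2.imwrite("pics/e.png",np.hstack([cv2.resize(b[110:270,150:260],None,fx=3.5,fy=3.5),cv2.resize(s[115:275,215:325],None,fx=3.5,fy=3.5)]))
E
```

```text
(no output)
```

View pics/e.png

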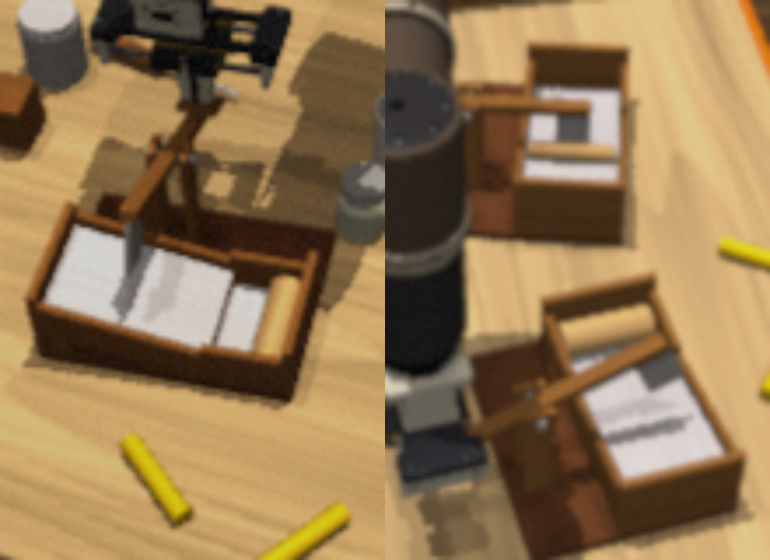

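The gate is up and the thick blank lies in the catch tray against the end wall, at (283,318) in the scene crop. The thin blank is still behind its gate. I'll let go slowly.

Request:
arm_command([
  {"translation":[1,0,-10],"rotation":[0,0,0],"claw":0},
  {"translation":[1,0,-20],"rotation":[0,0,0],"claw":0},
  {"translation":[1,0,-30],"rotation":[0,0,0],"claw":0},
  {"translation":[1,0,-40],"rotation":[0,0,0],"claw":0},
  {"translation":[1,0,-55],"rotation":[0,0,0],"claw":0},
])

```text
clock: 4.15
tool_pos: [0.4376, -0.2192, 0.1541]
orientation: [180.0, 0.0, -172.7]
force: [-0.7, -0.2, -0.4]
opening: 0.0006
gripper_force: 0.0
```

Request:
arm_command([
  {"translation":[0,0,-30],"rotation":[0,0,0],"claw":0},
  {"translation":[0,0,-60],"rotation":[0,0,0],"claw":0},
  {"translation":[0,0,-80],"rotation":[0,0,0],"claw":0},
  {"translation":[0,0,-80],"rotation":[0,0,0],"claw":0},
  {"translation":[0,0,-80],"rotation":[0,0,0],"claw":0},
])

```text
clock: 4.65
tool_pos: [0.438, -0.2192, 0.2341]
orientation: [180.0, 0.1, -172.7]
force: [0.0, 0.4, -0.7]
opening: 0.0008
gripper_force: 0.0
```

```bash
python3 - <<'E'
from h import *
snap("scene","s4"); snap("side","s5")
b=cv2.imread("pics/s4.png");s=cv2.imread("pics/s5.png")
cv2.imwrite("pics/f.png",np.hstack([cv2.resize(b[90:290,130:380],None,fx=2,fy=2),cv2.resize(s[115:315,215:365],None,fx=2,fy=2)]))
print(ctrl.get_obs()["clock"],ctrl.get_obs()["force"])
E
```

```text
4.75 [-0.43822383 -0.33491598  0.13826848]
```

View pics/f.png

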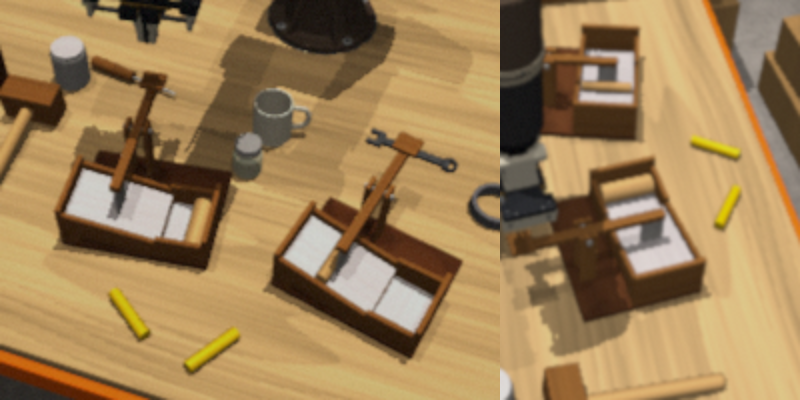

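The left gate is shut again with its paddle (150,80) back up. The thick blank is in the tray at (200,220), the right rack is unchanged, and the fingers are clear.

```bash
python3 -c "
from plant import ctrl
print(ctrl.close_job())"
```

```text
the job is handed in; nothing more can be done
None
```

The thick blank is in its catch tray with the gate shut again, the thin rack and the things around look undisturbed in the last pictures, and the job was handed in at about 4.8 s of the 32 s allowed.

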